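# Stack the spacers and lock the sprung cap on a fermenter stirrer shaft

## Robot

A 6-joint arm with a two-finger parallel gripper is mounted at the origin on a cart in front of the work surface, level with it; the furniture and walls round the work are solid. World frame = base frame: x ahead of the robot, y to its left, z up, the work surface at z = 0. Lengths are in mm, angles in degrees, forces in N, time in s.
With the tool pointing down it reaches from about 325 to 925 mm from the base axis. Payload 3.1 kg.
Tool frame: the origin (TCP) lies at the very end of the fingers, on their centre line; the grasp point (between the pads) lies grasp_offset behind it (grasp_offset is the distance from the TCP to the grasp point, in mm); z points along the fingers, x is the direction in which the jaws open and shut, and the axes are right-handed (so a half turn about z gives the same grasp; the last joint's range is limited). The gripper opens to 85 mm and grips with 20 to 120 N. Pads are 22 mm wide; open, the fingers measure 114 mm over their backs; the gripper's body (76 mm by 85 mm) begins 54 mm behind the grasp point. The pads swing forward as they close: fully open they stand 13 mm farther back than shut.
Start: joints at [56.998, 12.427, 92.441, -0, 75.132, -6.429], TCP at [279.578, 558.995, 231.3] pointing down, gripper open.
Joint ranges: [-157.48, 157.48], [-44.54, 120.13], [17.64, 146.25], [-64.5, 244.5], [7.68, 150.69], [-147.95, 147.95]. Speed limits (degrees/s): [159.86, 159.86, 180, 180, 180, 180].

## Interface

Orientations are given as [roll, pitch, yaw] about the fixed x, y, z axes, in that order (R = Rz(yaw) Ry(pitch) Rx(roll)).
In Python, from station import * gives the robot as it stands. Calls block until the motion is done:
- goto(position, orientation): joint-space move of the TCP to a pose.
- move_l(position, attitude=None, speed=150): straight line of the TCP; attitude=None keeps the orientation; speed is the mean speed in mm/s.
- move_j(angles): joint-space move.
- grip(opening, squeeze=None): finger opening in mm; squeeze is the grip in N (None keeps the last); returns when the fingers have stopped.
- wait(seconds).
- solve_ik(position, orientation): joint angles nearest the present ones, or None.
- get_obs(): the state.
- get_image(name): name is "scene" or "side" or "wrist"; returns the picture (384x512x3 uint8, red, green, blue); there is no depth.
- get_calibration(name): a dict with "fx", "fy", "cx", "cy" (pixels), "R" (3x3) and "t" (3): a world point X has camera coordinates R X + t; the wrist camera has in their place "mount" (4x4, takes a point from camera to tool coordinates, whose origin is the TCP and whose axes are the tool frame's). Camera axes: x right, y down, z forward; pixel columns grow to the right and rows downward; lengths in mm; the calibration is good to about 2 mm. The wrist camera is an equidistant fisheye: a pixel r from the principal point sees the ray r / f radians off the axis. A picture is of the moment at which its call begins: read the wrist's pose just before it. get_calibration takes no time and is no camera call.
A pose or a line that the arm cannot do raises Unreachable and nothing moves.
- sign_off(): hands the job in, once; it reports no verdict.
Trained networks look in the newest picture that a camera, given by its name, has taken for a name from the list of things; names that differ only in an ending like _2 or _b are one class to them, and where a whole thing is asked for, a point or a joint stands for the part that bears it (a point fixed in the world has none). Each returns a list of dicts, best first, with "score" (0 to 1); they miss things now and then, are a little off and sometimes report something else, mostly with a low value. They report only what shows in the picture. A call takes as long as a camera call.
- spot_in(name, camera): "extent" ([centre column, centre row, width, height] in pixels, round what is visible of it).
- regions_of(name, camera): "region" (384x512 bool, what is visible of it) and "extent" ([centre column, centre row, width, height] in pixels, round what is visible of it).
The state is a dict: "t": time; "joint_pos": joint angles; "qvel": joint speeds; "effort": joint torques, N m; "tcp_pos": TCP position; "ee_rot": TCP orientation; "wrist_force": force on the tool from outside, world axes, zero at the start; "moment": the same for the moment, N m; "grip_width": finger opening in mm.
Only numpy, scipy, OpenCV 4.12 (cv2) and the standard library are available. Lean on these libraries where they do the work, as an engineer would, in place of code of your own. Each camera call takes 0.05 s, during which the arm holds its last target.

## Task

Finish the end of the stirrer shaft that stands in its assembly stand: thread the wide-bored spacer down onto the spring seat first, then the narrower spacer on top of it, lowering each all the way rather than letting it drop. Then put the bayonet cap over the nose of the shaft, feel for the four lugs by turning it lightly, press it down against the spring until it is below the lugs, turn it an eighth of a turn and let the spring lift it, so that the lugs sit in the notches of its top and it stays locked. Never force anything: keep every push and twist on the shaft and its stand below 60 N, and leave the other things on the bench where they are.

Things in the scene. Friction and masses are not known exactly. Their poses are not given: they have to be found in the camera images.
- stand: grey turned assembly stand, foot 112 mm across, fixed to the bench; origin: centre of its underside. It holds upright a steel stirrer shaft with a six-blade turbine 94 mm across (54 to 74 mm above the bench), a coil spring and a stepped upper end, 147 mm high in all. The shaft is clamped and cannot turn; the angle it is clamped at differs from run to run and is not measured
- foot (a point): point on the shaft's upright axis at the top face of the unloaded spring seat, 102 mm above the bench. The seat is a washer 50 mm across on which the stack rests. Above this point the shaft is 34 mm thick up to 6 mm, then 28 mm up to 18 mm, then 18 mm up to the nose at 45 mm; all edges chamfered
- lugs (a point): point on the shaft's axis at the undersides of its four lugs, 34.5 mm above foot. The lugs stand out of the 18 mm part at 90 degrees to each other, to a 28 mm circle, 3.6 mm wide and 4 mm high (tops 38.5 mm above foot). Their directions are NOT those of this point or the stand; they are not measured
- seat (a joint): how far the spring seat is pressed down, in m: 0 unloaded, 0.0075 at its hard stop. The spring pushes up with 4 N at 0 and 1 N more per mm. About 0.003 when the cap is locked over both spacers; about 0.0055 is needed for the cap to pass below the lugs
- wide_spacer_mid (a point): centre, half-way up, of the wide spacer: plain aluminium ring, outside diameter 58 mm, bore 36.4 mm, 14 mm high, z up, about 60 g. It fits over the 34 mm part of the shaft
- wide_spacer: the same wide spacer; origin at the centre of its underside
- narrow_spacer_mid (a point): centre, half-way up, of the narrow spacer: plain aluminium ring, outside diameter 48 mm, bore 30.4 mm, 12 mm high, z up, about 45 g. It passes the lugs and fits over the 28 mm part; on the 34 mm part it would stop too high
- narrow_spacer: the same narrow spacer; origin at the centre of its underside
- cap_mid (a point): centre, half-way up, of the bayonet cap: steel ring with fluted rim, outside diameter 42 mm, 14 mm high, z up, about 50 g. Bore 20.4 mm with four slots right through, on its x and y axes, 6 mm wide, out to a 30.4 mm circle. With slots not over the lugs it rests on the lugs' tops; with slots over them (within about 5 degrees) it goes down 12 mm further, onto the spacers
- cap_top (a point): centre of the cap's top face, 7 mm above cap_mid. Half-way between the slots this face has four notches 6.8 mm wide, 2.5 mm deep. Pressed until this face is below lugs (some 8 N on the spring) and turned 45 degrees (within 6) either way, the cap is lifted by the spring when let go, lugs in the notches: this point is then 2.5 mm above lugs
- sample_pot: white sample pot, 37 mm across, 42 mm high, bystander; origin at the centre of its underside
- forceps: steel forceps, 145 mm long, 10 mm high, lying, bystander; long along its y axis
- marker: black marker pen, 132 mm long, 13 mm high, lying, bystander; long along its x axis
- dropper: amber dropper bottle, 34 mm across, 84 mm high, bystander; origin at the centre of its underside
- timer: white bench timer, 62 mm square, 38 mm high, bystander; origin at the centre of its underside

How it is judged (in metres and radians):
On the way, in this order (a step that is already met when the one before it is completed fails the run):
1. the wide spacer sits on the spring seat (horizontal distance between wide_spacer_mid and foot below 0.004 m and z of wide_spacer_mid in the frame of foot between -0.002 and 0.0085 m and angle between wide_spacer_mid's own z axis and vertical below 0.1 rad), for 0.2 s.
2. the narrow spacer sits on the wide one (horizontal distance between narrow_spacer_mid and foot below 0.004 m and z of narrow_spacer_mid in the frame of foot below 0.0215 m and z of wide_spacer_mid in the frame of foot below 0.0085 m and angle between narrow_spacer_mid's own z axis and vertical below 0.1 rad), for 0.2 s.
3. the cap is pressed below the lugs (horizontal distance between cap_mid and foot below 0.004 m and z of cap_top in the frame of lugs below 0.0005 m), for 0.05 s.
At the end, for the whole second after the job is handed in: The wide spacer lies on the spring seat, the narrow spacer on it, both within 4 mm of the shaft's axis; the cap lies level over them, locked: its top face is 1.3 to 3.7 mm above the lugs point (lugs in the notches) and the spring seat stays pressed down by 1.8 to 4.5 mm (horizontal distance between each of cap_mid, wide_spacer_mid, narrow_spacer_mid and foot below 0.004 m and z of cap_top in the frame of lugs between 0.0013 and 0.0037 m and angle between cap_mid's own z axis and vertical below 0.08 rad and value of joint seat between 0.0018 and 0.0045 m and velocity of joint seat below 0.01 m/s and z of wide_spacer_mid in the frame of foot below 0.0065 m and z of narrow_spacer_mid in the frame of foot below 0.0195 m); the robot touches nothing.
It fails at once if the shaft or its stand is pushed or twisted with more than 60 N (contact force between stand and anything else above 60 N).
It fails at once if a spacer is let fall down the shaft (faster than 0.5 m/s) ((horizontal distance between wide_spacer_mid and foot below 0.01 m and z of wide_spacer_mid in the frame of foot below 0.055 m and linear speed of wide_spacer above 0.5 m/s) or (horizontal distance between narrow_spacer_mid and foot below 0.01 m and z of narrow_spacer_mid in the frame of foot below 0.055 m and linear speed of narrow_spacer above 0.5 m/s)).
It fails at once if a bystander is moved by more than 20 mm (distance of any of sample_pot, forceps, marker, dropper, timer from where it was at the start of the episode above 0.02 m).
It also fails if it takes over 72 s, if anything falls off the work surface, if the arm or the gripper's body presses on something with over 40 N, if the wrist force passes 120 N, or if a joint passes its speed limit or range.

## Working session

There is one attempt and no reset: what is moved stays moved. The work goes in short steps, each a Python script; the robot and the scene stay as the last script left them, time stands still between calls to the robot, and variables do not carry over. Pictures are saved under pics/ and viewed, and the job is handed in when it is done.

```bash
ls; mkdir -p pics
python3 - <<'E'
from station import *
import cv2
for n in ["scene","side","wrist"]:
    im=get_image(n); cv2.imwrite(f"pics/{n}0.png",cv2.cvtColor(im,cv2.COLOR_RGB2BGR))
    print(n,get_calibration(n))
o=get_obs();print(o)
for n in ["scene","side","wrist"]:
    for k in ["wide_spacer","narrow_spacer","cap_mid","stand"]:
        print(n,k,[(round(d["score"],2),[round(float(v),1) for v in d["extent"]]) for d in spot_in(k,n)][:3])
E
```

```text
pics
scene {'fx': 377.7067919063217, 'fy': 377.7067919063217, 'cx': 256.0243863782522, 'cy': 197.61436462643505, 'R': array([[ 4.67994837e-01, -8.83731174e-01, -2.10808324e-04],
       [-6.14379818e-01, -3.25183771e-01, -7.18883130e-01],
       [ 6.35230881e-01,  3.36563109e-01, -6.95130924e-01]]), 't': array([-152.86119437,  485.72791608,  486.65375572])}
side {'fx': 371.5495573726598, 'fy': 371.5495573726598, 'cx': 256.99008810237365, 'cy': 192.0890412303706, 'R': array([[-0.99723107, -0.0729261 , -0.01455917],
       [-0.02730875,  0.54122179, -0.84043632],
       [ 0.06916949, -0.83771162, -0.54171471]]), 't': array([602.99779399,  20.55771477, 985.81211452])}
wrist {'fx': 297.3186396354542, 'fy': 297.3186396354542, 'cx': 258.77105676947787, 'cy': 190.63588758279616, 'mount': array([[ 9.99999610e-01, -1.94293600e-04,  8.61879297e-04,
        -1.32878247e+00],
       [-4.59198462e-05,  9.62771521e-01,  2.70316474e-01,
        -6.80589905e+01],
       [-8.82313602e-04, -2.70316408e-01,  9.62771136e-01,
        -1.42815951e+02],
       [ 0.00000000e+00,  0.00000000e+00,  0.00000000e
[... 590 characters left out ...]
2296928]), 'moment': array([-0.0005174 , -0.01009645,  0.02769654]), 'grip_width': 85.31981281217577}
scene wide_spacer [(0.58, [228.0, 284.8, 25.8, 24.6])]
scene narrow_spacer [(0.47, [226.9, 217.3, 23.6, 17.3])]
scene cap_mid [(0.64, [170.2, 240.1, 20.4, 13.1])]
scene stand [(0.94, [362.5, 272.7, 58.8, 73.8])]
side wide_spacer [(0.7, [330.4, 222.7, 29.6, 17.7])]
side narrow_spacer [(0.79, [261.9, 246.4, 25.3, 17.7]), (0.32, [201.4, 194.2, 18.8, 27.3])]
side cap_mid [(0.69, [317.3, 271.5, 24.0, 19.0]), (0.55, [278.0, 153.9, 37.4, 59.8])]
side stand [(0.65, [276.1, 156.3, 36.9, 54.4])]
wrist wide_spacer [(0.36, [100.5, 341.1, 5.4, 9.6])]
wrist narrow_spacer []
wrist cap_mid []
wrist stand []
```

View pics/scene0.png

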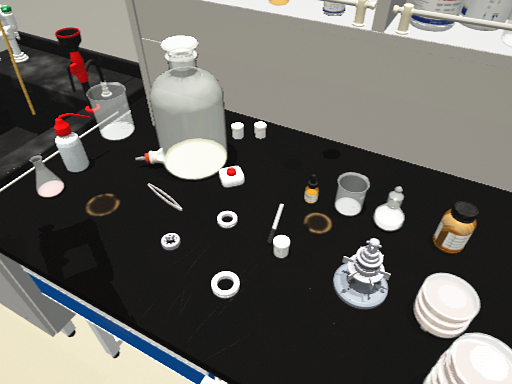

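View pics/side0.png

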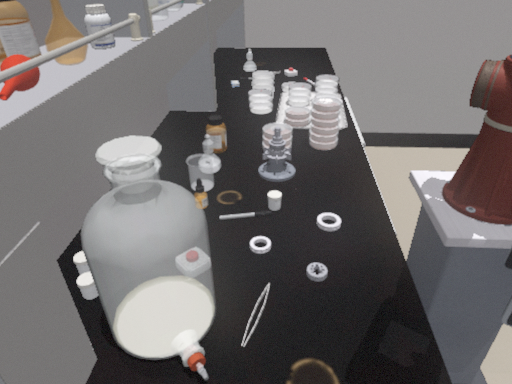

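View pics/wrist0.png

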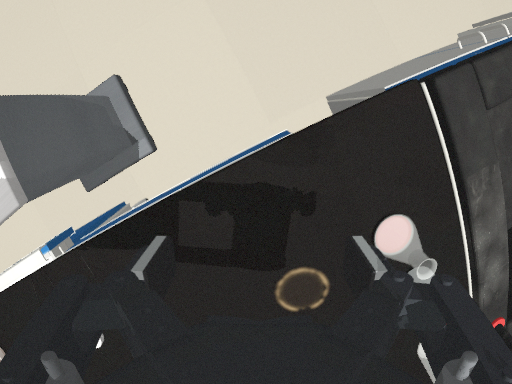

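Both views show the wide ring (scene 228,285; side 330,222), the narrow ring (227,218; 261,245), the cap (170,241; 317,271) and the stand (362,270; 277,155). The forceps, timer, pot, marker and dropper are spread around them. Next I triangulate.

```bash
cat > h.py <<'E'
from station import *
import numpy as np, cv2
from scipy.spatial.transform import Rotation as Rot
from scipy.optimize import least_squares
C={n:get_calibration(n) for n in ["scene","side","wrist"]}
def proj(n,X):
    c=C[n]; p=c["R"]@np.asarray(X,float)+c["t"]
    return np.array([c["fx"]*p[0]/p[2]+c["cx"],c["fy"]*p[1]/p[2]+c["cy"]])
def ray(n,uv):
    c=C[n]; d=np.array([(uv[0]-c["cx"])/c["fx"],(uv[1]-c["cy"])/c["fy"],1])
    return -c["R"].T@c["t"], c["R"].T@(d/np.linalg.norm(d))
def onplane(n,uv,z):
    o,d=ray(n,uv); return o+d*(z-o[2])/d[2]
def tri(rays):
    A=np.zeros((3,3));b=np.zeros(3)
    for o,d in rays:
        P=np.eye(3)-np.outer(d,d);A+=P;b+=P@o
    X=np.linalg.solve(A,b)
    return X,[float(np.linalg.norm(np.cross(X-o,d))) for o,d in rays]
def wcam(pos,rpy):  # camera pose world
    T=np.eye(4);T[:3,:3]=Rot.from_euler('xyz',rpy,degrees=True).as_matrix();T[:3,3]=pos
    return T@C["wrist"]["mount"]
def wray(M,uv):
    c=C["wrist"]; d=np.array([uv[0]-c["cx"],uv[1]-c["cy"]]); r=np.linalg.norm(d); th=r/c["fx"]
    v=np.array([*(d/max(r,1e-9)*np.sin(th)),np.cos(th)])
    return M[:3,3],M[:3,:3]@v
def wproj(M,X):
    c=C["wrist"]; p=np.linalg.inv(M)@np.append(X,1); r=np.hypot(p[0],p[1]); th=np.arctan2(r,p[2])
    return np.array([c["cx"]+c["fx"]*th*p[0]/r,c["cy"]+c["fx"]*th*p[1]/r])
def wpic(name):
    o=get_obs(); im=get_image("wrist"); cv2.imwrite(f"pics/{name}.png",cv2.cvtColor(im,cv2.COLOR_RGB2BGR))
    return wcam(o["tcp_pos"],o["ee_rot"]),im
E
python3 - <<'E'
from h import *
for k,s,e in [("wide",(228,284.8),(330.4,222.2)),("narrow",(227,218.3),(261.4,245.4)),("cap",(170.2,240.6),(317.3,271.5)),("nose",(375,242),(277.5,129)),("foot",(362,285),(277,171)),("pot",(281.5,247),(274.5,201)),("dropper",(312,190),(201,194))]:
    X,r=tri([ray("scene",s),ray("side",e)]); print(k,X.round(1),np.round(r,1),onplane("scene",s,7).round(1),onplane("side",e,7).round(1))
print(get_obs()["t"])
E
```

```text
wide [419.7 120.2   3.5] [5.2 5.2] [423.3 117.5   7. ] [416.3 129.1   7. ]
narrow [581.6 218.4   5.5] [3.7 3.7] [584.8 217.3   7. ] [578.3 223.4   7. ]
cap [460.2 297.2   7.8] [2. 2.] [462.8 297.3   7. ] [458.4 297.8   7. ]
nose [ 555.5 -126.2  140.5] [2.8 2.8] [ 680.8 -123.5    7. ] [ 559.7 -432.9    7. ]
foot [ 555.  -129.5    1.5] [2.6 2.6] [ 554.  -130.4    7. ] [ 552.7 -116.5    7. ]
pot [556.1  58.3  17.9] [2. 2.] [566.5  61.2   7. ] [554.9  44.4   7. ]
dropper [746.3  62.4  35.3] [1. 1.] [777.5  71.2   7. ] [756.7  20.7   7. ]
0.75
```

Run:
```python
from h import *
import station
print([x for x in dir(station) if not x.startswith('_')])
print(getattr(station,'grasp_offset',None))
for P in [(420,120,75),(555,-128,215),(582,219,75),(461,297,75),(555,-128,105)]:
    a=np.degrees(np.arctan2(P[1],P[0]))
    for s in (-90,90): 
        j=solve_ik(P,[180,0,a+s]); print(P,s,None if j is None else np.round(j,1))
t0=get_obs()["t"]
P=(420,121); a=np.degrees(np.arctan2(P[1],P[0]))
goto([*P,75],[180,0,a+90]); print(get_obs()["t"]-t0)
M1,i1=wpic("w1"); np.save("M1.npy",M1)
print(get_obs()["tcp_pos"],get_obs()["ee_rot"])
goto([*P,75],[180,0,a-90]); print(get_obs()["t"]-t0)
M2,i2=wpic("w2"); np.save("M2.npy",M2)
cv2.imwrite("pics/w12.png",cv2.cvtColor(np.vstack([i1[60:],i2[60:]])[:,:],cv2.COLOR_RGB2BGR)[:600])
```

```text
['Unreachable', 'get_calibration', 'get_image', 'get_obs', 'goto', 'grasp_offset', 'grip', 'move_j', 'move_l', 'regions_of', 'sign_off', 'solve_ik', 'spot_in', 'wait']
18.700000000000003
(420, 120, 75) -90 [  6.7   1.1 123.8  -0.   55.1  80.8]
(420, 120, 75) 90 [  6.7   1.1 123.8  -0.   55.1 -99.2]
(555, -128, 215) -90 [-20.    6.6 101.   -0.   72.5  82.9]
(555, -128, 215) 90 [-20.    6.6 101.    0.   72.5 -97.1]
(582, 219, 75) -90 [14.2 21.8 98.8 -0.  59.4 83.5]
(582, 219, 75) 90 [ 14.2  21.8  98.8  -0.   59.4 -96.5]
(461, 297, 75) -90 [ 25.5  14.  109.1  -0.   56.9  82.7]
(461, 297, 75) 90 [ 25.5  14.  109.1  -0.   56.9 -97.3]
(555, -128, 105) -90 [-20.   13.8 105.4  -0.   60.7  82.9]
(555, -128, 105) 90 [-20.   13.8 105.4  -0.   60.7 -97.1]
1.7667000000000002
[420.64988889 121.57418728  75.49642963] [1.79926336e+02 2.50880902e-03 1.06107597e+02]
4.4667
```

Run:
```python
import cv2,numpy as np
a=cv2.imread("pics/w1.png");b=cv2.imread("pics/w2.png")
cv2.imwrite("pics/w12.png",np.hstack([a[:,60:450],b[:,60:450]]))
```

```text
(no output)
```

View pics/w12.png

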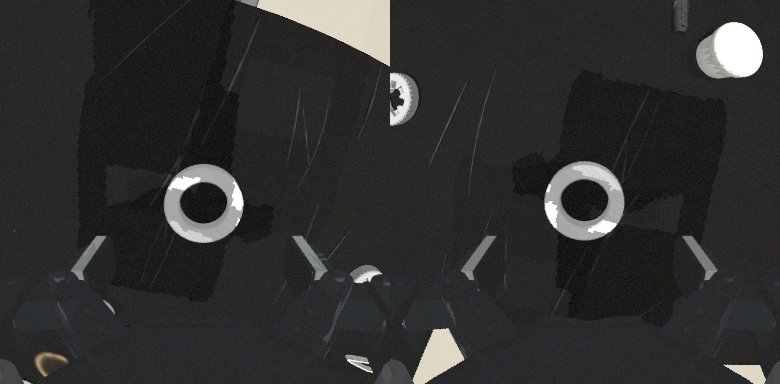

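Each view shows the wide ring cleanly on the bench, at about (264,203) and (254,201) px in the original frames. I fit its silhouette and get the camera offset from the two opposed views.

```bash
cat >> h.py <<'E'
def circ(x,y,z,r,n=120):
    t=np.linspace(0,2*np.pi,n,endpoint=False); return np.c_[x+r*np.cos(t),y+r*np.sin(t),z+0*t]
def blob(im,near,thr=70):
    g=im.min(axis=2); m=(g>thr).astype(np.uint8)
    cs,_=cv2.findContours(m,cv2.RETR_EXTERNAL,cv2.CHAIN_APPROX_NONE)
    best=min((c for c in cs if cv2.contourArea(c)>600),key=lambda c:np.hypot(*(cv2.boundingRect(c)[0]+cv2.boundingRect(c)[2]/2-near[0],cv2.boundingRect(c)[1]+cv2.boundingRect(c)[3]/2-near[1])))
    h=cv2.convexHull(best); m=cv2.moments(h); return np.array([m["m10"],m["m01"]])/m["m00"],m["m00"]
def modelc(M,x,y,z0,h,r):
    P=np.array([wproj(M,p) for p in np.r_[circ(x,y,z0,r),circ(x,y,z0+h,r)]],np.float32)
    hh=cv2.convexHull(P); m=cv2.moments(hh); return np.array([m["m10"],m["m01"]])/m["m00"],m["m00"]
def fitring(views,z0,h,r,x0,off=None):
    """views: (M,centroid). returns x,y,dx,dy (camera offset in tool x,y)"""
    def f(p):
        o=p[2:] if off is None else off
        R=[]
        for M,c in views:
            M=M.copy(); Rt=M[:3,:3]@C["wrist"]["mount"][:3,:3].T
            M[:3,3]+=Rt@np.array([o[0],o[1],0]); R+=list(modelc(M,p[0],p[1],z0,h,r)[0]-c)
        return R
    s=least_squares(f,[*x0]+([0,0] if off is None else []),x_scale=10,diff_step=1e-3); return s.x,np.round(s.fun,2)
E
python3 - <<'E'
from h import *
v=[]
for k,near in (("1",(264,203)),("2",(254,201))):
    M=np.load(f"M{k}.npy"); im=cv2.imread(f"pics/w{k}.png"); c,a=blob(im,near); v.append((M,c)); print(c,a,modelc(M,420,120,0,14,29))
print(fitring(v,0,14,29,(420,120)))
E
```

```text
[263.17671377 203.18528684] 4918.5 (array([258.66729682, 200.36715722]), 4957.0109339682385)
[253.97796254 200.71995726] 4991.5 (array([261.62464469, 202.35503881]), 4957.683542986284)
(array([420.44850149, 124.85113492,   1.1607389 ,  -0.47552464]), array([-0.,  0., -0., -0.]))
```

Run:
```python
from h import *
P=(555,-128); a=np.degrees(np.arctan2(P[1],P[0]))
goto([*P,205],[180,0,a-90])
M1,i1=wpic("s1"); np.save("S1.npy",M1)
goto([*P,205],[180,0,a+90])
M2,i2=wpic("s2"); np.save("S2.npy",M2)
print(get_obs()["t"])
cr=[cv2.resize(i[90:310,160:360],None,fx=2,fy=2,interpolation=cv2.INTER_CUBIC) for i in (i1,i2)]
cv2.imwrite("pics/s12.png",cv2.cvtColor(np.hstack(cr),cv2.COLOR_RGB2BGR))
for M in (M1,M2):
    for z in (147,140.5,102): print(z,wproj(M,np.array([555,-128,z])).round(1))
```

```text
9.2083
147 [258.8 205. ]
140.5 [258.8 202.1]
102 [258.8 188.1]
147 [257.1 206.4]
140.5 [257.1 203.6]
102 [257.4 189.6]
```

View pics/s12.png

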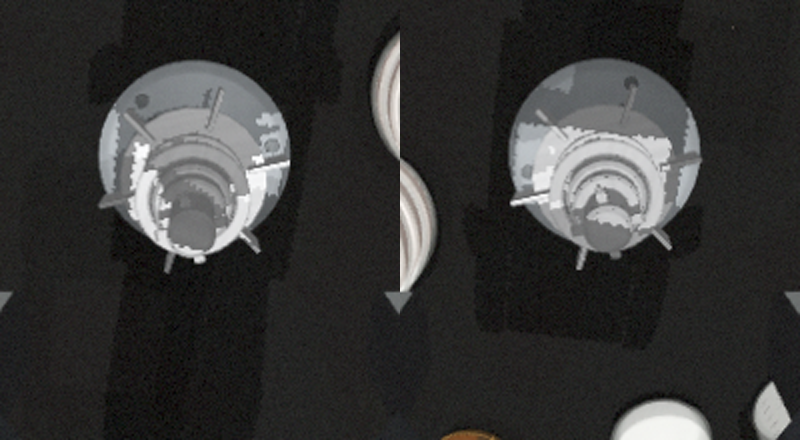

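Run:
```python
from h import *
out=[]
for k in "12":
    i=cv2.imread(f"pics/s{k}.png"); out.append(cv2.convertScaleAbs(cv2.resize(i[160:240,226:291],None,fx=6,fy=6,interpolation=cv2.INTER_CUBIC),alpha=1.3))
cv2.imwrite("pics/s12z.png",np.hstack(out))
```

```text
(no output)
```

View pics/s12z.png

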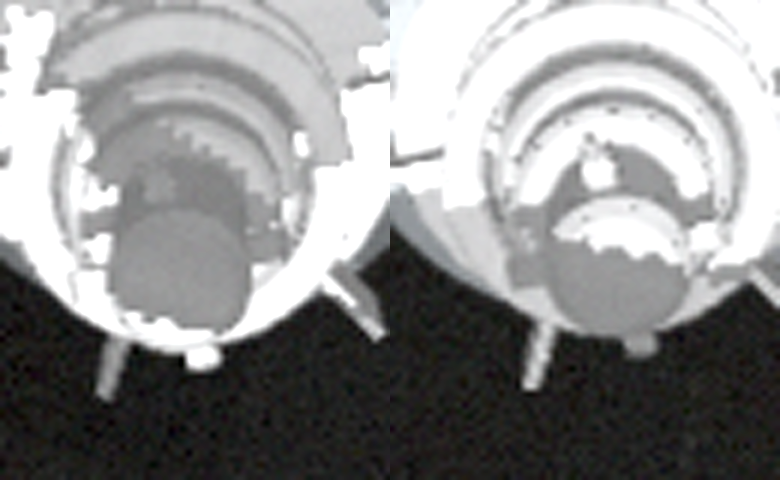

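```bash
cat > fitnose.py <<'E'
from h import *
S=[(np.load("S1.npy"),np.array([255.8,205.4])),(np.load("S2.npy"),np.array([264.3,204.3]))]
for off in (None,(1.16,-.476)):
    p,f=fitring(S,145.5,1.,9,(555,-128),off); print(p,f)
    if off is None: P=p
off=P[2:]
out=[]
for k,(M,c) in zip("12",S):
    i=cv2.imread(f"pics/s{k}.png"); z=6
    i=cv2.convertScaleAbs(cv2.resize(i[160:240,226:291],None,fx=z,fy=z,interpolation=cv2.INTER_CUBIC),alpha=1.0)
    M=M.copy(); M[:3,3]+=M[:3,:3]@C["wrist"]["mount"][:3,:3].T@np.array([*off,0])
    for zz,r,col in ((147,8,(0,255,0)),(145.8,9,(0,255,0)),(140.5,14,(0,0,255)),(102,25,(255,0,0)),(120,14,(255,255,0)),(108,17,(0,255,255))):
        q=np.array([wproj(M,x) for x in circ(P[0],P[1],zz,r)])
        q=((q-[226,160]+.5)*z).astype(np.int32); cv2.polylines(i,[q],True,col,1)
    out.append(i)
cv2.imwrite("pics/s12o.png",np.hstack(out))
E
python3 fitnose.py
```

```text
[ 5.54883140e+02 -1.24240913e+02 -1.53452961e+00  1.82654130e-01] [ 0. -0.  0.  0.]
[ 554.87073184 -124.24730105] [-3.76  0.89 -3.78  0.86]
```

View pics/s12o.png

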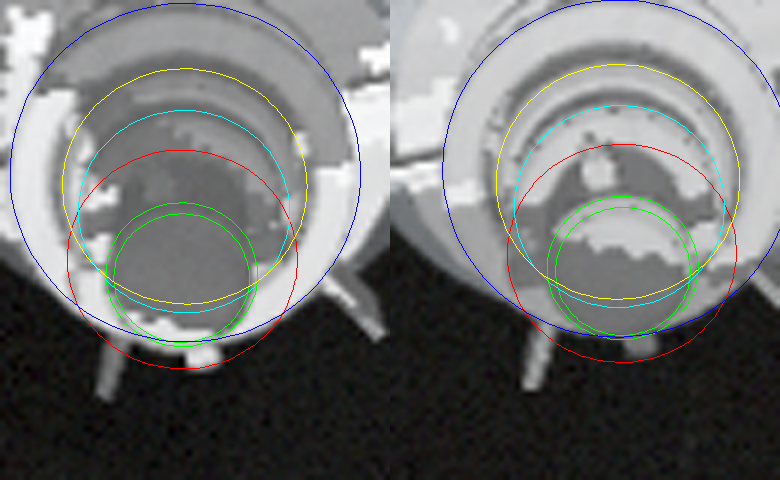

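Run:
```python
from h import *
for i in range(5):
    o=get_obs(); print(o["t"],o["tcp_pos"].round(2),o["ee_rot"].round(2),o["joint_pos"].round(2)[[0,5]],o["qvel"].round(2)[[0,5]]); 
    if i<4: wait(0.02)
M,im=wpic("s3"); np.save("S3.npy",M)
a=cv2.imread("pics/s2.png").astype(float)[100:300,150:360].mean(2);b=cv2.imread("pics/s3.png").astype(float)[100:300,150:360].mean(2)
print(cv2.phaseCorrelate(a,b))
a0=np.degrees(np.arctan2(-128,555))
goto([555,-128,205],[180,0,a0-90]); wait(.3)
M,im=wpic("s4"); np.save("S4.npy",M); o=get_obs();print(o["t"],o["tcp_pos"],o["wrist_force"],o["moment"])
a=cv2.imread("pics/s1.png").astype(float)[100:300,150:360].mean(2);b=cv2.imread("pics/s4.png").astype(float)[100:300,150:360].mean(2)
print(cv2.phaseCorrelate(a,b))
print(np.load("S1.npy")[:3,3],M[:3,3])
```

```text
9.2083 [ 555.01 -127.96  205.01] [180.    -0.    77.01] [-20.04 -97.05] [-0.04 -0.16]
9.225 [ 554.99 -127.96  205.  ] [180.    -0.    77.01] [-20.04 -97.05] [-0.1  -0.15]
9.2417 [ 555.   -127.98  204.99] [-180.     -0.     77.01] [-20.04 -97.05] [-0.04 -0.14]
9.2583 [ 555.   -127.98  204.97] [-180.      0.     77.01] [-20.04 -97.05] [-0.01 -0.08]
9.275 [ 555.01 -128.    205.02] [180.  -0.  77.] [-20.05 -97.05] [-0.03  0.08]
((0.06778324515885004, -0.03741604781586716), 0.9939794676626768)
12.325 [ 555.00269383 -128.00658479  205.00429482] [-0.02515     0.47696024 -0.39855078] [ 0.0255708  -0.00858716  0.01641088]
((-1.0689181490613606, 1.1444301766681093), 0.9987805293117026)
[ 620.13367588 -143.28809642  346.36941611] [ 621.94879543 -142.01348609  347.79786126]
```

```bash
sed -i 's#^S=.*#S=[(np.load("S4.npy"),np.array([254.73,206.54])),(np.load("S3.npy"),np.array([264.37,204.26]))]#; s/zip("12"/zip("43"/; s/s12o/s34o/' fitnose.py; python3 fitnose.py
python3 - <<'E'
from h import *
print(np.load("M1.npy")[:3,3],np.load("M2.npy")[:3,3])
T=[wcam([420,121,75],[180,0,16.07+s])[:3,3] for s in (90,-90)]; print(T)
c=[np.array([263.177,203.185]),np.array([253.978,200.72])]
for off in (None,):
  print(fitring([(np.load("M2.npy"),c[1])],0,14,29,(420,120),(-2.2,1)))
E
```

```text
[ 554.95193978 -124.44137517    0.66085694    0.58828816] [-0.  0.  0.  0.]
[ 554.94621347 -124.43274012] [-0.7   1.41 -0.69  1.4 ]
[355.46404975 101.27591368 218.23357429] [485.02615583 141.1603897  217.82100286]
[array([353.77050515, 103.3614577 , 217.8183904 ]), array([486.22949485, 138.6385423 , 217.8183904 ])]
(array([418.10097293, 127.67175728]), array([-0., -0.]))
```

View pics/s34o.png

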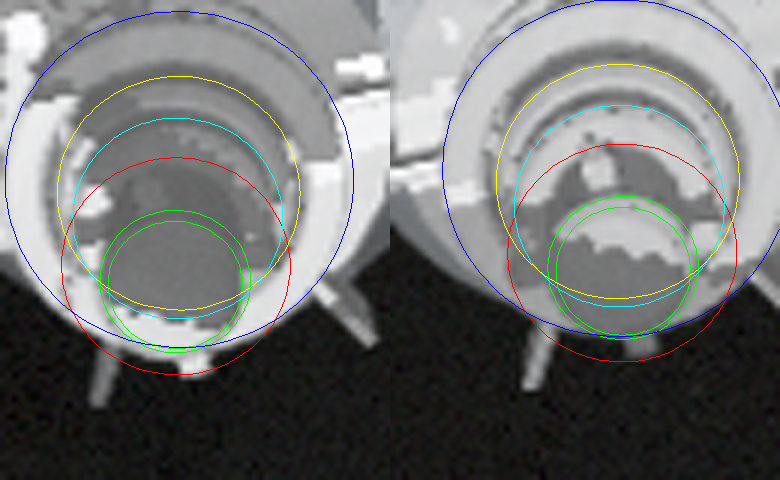

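```bash
cat > lug.py <<'E'
from h import *
P=np.array([554.95,-124.44]); off=(.66,.59)
def unp(M,uv,z):
    o,d=wray(M,uv); return o+d*(z-o[2])/d[2]
th=None; out=[]
Ms=[]
for k,uv in (("4",(195,362)),("3",(640-390,348))):
    M=np.load(f"S{k}.npy"); M[:3,3]+=M[:3,:3]@C["wrist"]["mount"][:3,:3].T@np.array([*off,0]); Ms.append(M)
    X=unp(M,np.array(uv)/6-.5+[226,160],138.5)[:2]-P; print(np.hypot(*X),np.degrees(np.arctan2(X[1],X[0]))%90)
import sys
th=float(sys.argv[1])
for k,M in zip("43",Ms):
    i=cv2.imread(f"pics/s{k}.png"); z=6
    i=cv2.resize(i[160:240,226:291],None,fx=z,fy=z,interpolation=cv2.INTER_CUBIC)
    for n in range(4):
        t=np.radians(th+90*n); u=np.array([np.cos(t),np.sin(t)]);v=np.array([-u[1],u[0]])
        for zz,col in ((140.5,(0,0,255)),(136.5,(0,255,0))):
            q=np.array([wproj(M,np.array([*(P+u*r+v*w),zz])) for r,w in ((9,-1.8),(13.9,-1.8),(13.9,1.8),(9,1.8))])
            cv2.polylines(i,[((q-[226,160]+.5)*z).astype(np.int32)],True,col,1)
    out.append(i)
cv2.imwrite("pics/lug.png",np.hstack(out))
E
python3 lug.py 65
```

```text
13.259586624678711 87.11168409699326
13.109777521709757 87.17949643430755
```

```bash
python3 lug.py 87.1
```

```text
13.259586624678711 87.11168409699326
13.109777521709757 87.17949643430755
```

View pics/lug.png

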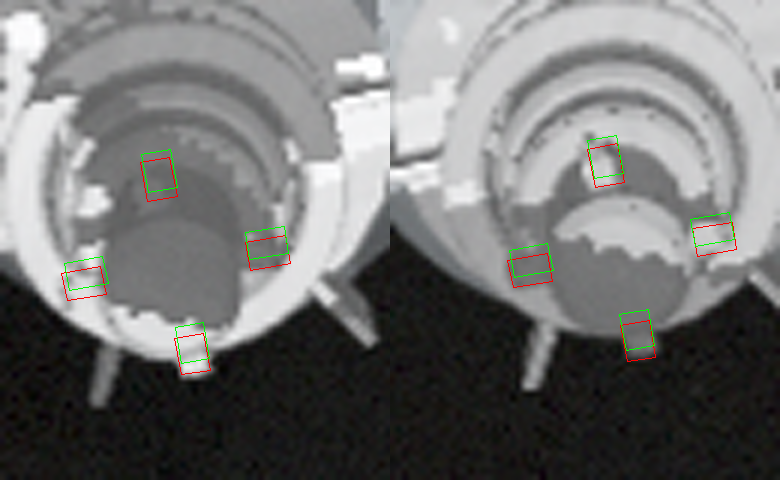

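The lug model overlaid at 87.1° (mod 90) lands on all four lugs in both views. The shaft axis is at (554.95, -124.44). Next is the wide spacer.

```bash
cat >> h.py <<'E'
OFF=(.66,.59); SH=np.array([554.95,-124.44]); LUG=87.1
def hover(P,z,dyaw,name):
    a=np.degrees(np.arctan2(P[1],P[0])); goto([*P,z],[180,0,a+dyaw]); wait(.25); return wpic(name)+(a+dyaw,)
def st(): 
    o=get_obs(); print("t",round(o["t"],2),o["tcp_pos"].round(2),o["ee_rot"].round(2),"F",o["wrist_force"].round(1),"M",o["moment"].round(2),"w",round(o["grip_width"],2)); return o
E
python3 - <<'E'
from h import *
M,im,yaw=hover((420,125),65,-90,"wA")
c,a=blob(im,wproj(M,np.array([420,125,7.])))
p,f=fitring([(M,c)],0,14,29,(420,125),OFF); print(c,a,modelc(M,*p,0,14,29),p)
move_l([*p,8],[180,0,yaw],150); st()
grip(66); st()
move_l([*p,2.5],None,60); st()
grip(50,50); st()
move_l([*p,40],None,100); wait(.2); M,im=wpic("wB"); st()
E
```

```text
[257.84026299 207.45143069] 5399.5 (array([258.76066199, 208.21679106]), 5354.814021339407) [420.51645267 122.97535072]
t 14.38 [420.55 122.91   7.98] [ 1.7997e+02  1.0000e-02 -7.3440e+01] F [ 0.1  0.2 -0. ] M [-0.04  0.04 -0.02] w 85.48
t 14.71 [421.3  123.12   8.82] [-1.799e+02 -2.000e-02 -7.342e+01] F [ 0.3  0.9 -0.2] M [-0.02 -0.    0.04] w 65.99
t 14.96 [419.96 122.93   2.08] [ 1.7994e+02  1.0000e-02 -7.3430e+01] F [-0.5 -0.1  0.5] M [-0.    0.03  0.  ] w 65.78
t 15.22 [420.75 123.02   2.91] [-179.99   -0.    -73.42] F [-2.4 -0.9  4.8] M [-0.    0.26 -0.03] w 55.54
t 15.99 [419.75 122.87  39.22] [ 1.799e+02  1.000e-02 -7.343e+01] F [-0.1  0.2 -1.9] M [-0.01 -0.03  0.03] w 55.16
```

View pics/wB.png

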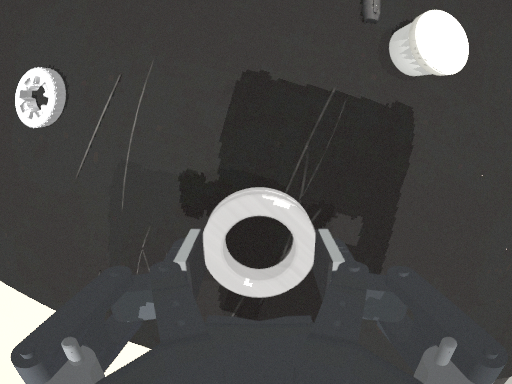

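```bash
cat >> h.py <<'E'
def inhand(M,im,thr,near,dz,h,r,tcp,rpy):
    """ring centre relative to tcp in tool xy, ring bottom at tcp z+dz"""
    c,a=blob(im,near,thr)
    p,f=fitring([(M,c)],tcp[2]+dz,h,r,tcp[:2],OFF)
    d=Rot.from_euler('xyz',rpy,degrees=True).inv().apply([p[0]-tcp[0],p[1]-tcp[1],0])
    return p,d,a,modelc(M,*p,tcp[2]+dz,h,r)[1]
E
python3 - <<'E'
from h import *
M,im=wpic("wC"); o=st()
for thr in (90,110,130,150,170): print(thr,blob(im,(259,243),thr))
print(inhand(M,im,150,(259,243),-2.5,14,29,o["tcp_pos"],o["ee_rot"]))
E
```

```text
t 16.04 [419.91 122.88  39.34] [ 1.7992e+02  1.0000e-02 -7.3430e+01] F [ 0.4  0.5 -1. ] M [-0.03  0.04 -0.03] w 55.09
90 (array([258.79935665, 242.38426484]), 9948.0)
110 (array([258.84750126, 242.45224634]), 9905.0)
130 (array([258.79327484, 242.40827712]), 9858.5)
150 (array([258.74375745, 242.38080395]), 9785.0)
170 (array([258.74942481, 242.44771814]), 9707.0)
(array([420.32325246, 121.1552803 ]), array([ 1.76776603e+00,  9.71331816e-02, -2.30964527e-04]), 9785.0, 10135.07390462677)
```

Run:
```python
from h import *
for i in range(4):
    M,im=wpic("wC"); o=get_obs(); T=wcam(o["tcp_pos"],o["ee_rot"])
    print(M[:3,3],T[:3,3],o["tcp_pos"],o["ee_rot"])
    X=np.linalg.inv(M)@np.append(o["tcp_pos"],1); print(X,wproj(M,o["tcp_pos"]))
M=wcam([0,0,0],[180,0,0]); 
for off in [(0,0),(.66,.59)]: print(fitring([(M,np.array([258.75,242.4]))],-2.5,14,29,(0,0),off), modelc(M,0,0,-2.5,14,29))
```

```text
[485.47935013 141.0660534  182.06747336] [485.56445541 141.09343036 182.19502648] [420.03164969 122.91310249  39.45555242] [ 1.79934129e+02  1.18028161e-02 -7.34263416e+01]
[ -1.16005956  26.73144775 155.67650779   1.        ] [256.5769553  241.19493708]
[485.56445541 141.09343036 182.19502648] [485.6572629  141.11692502 182.33287769] [420.16194196 122.93268119  39.5766988 ] [ 1.79948131e+02  7.66938477e-03 -7.34228425e+01]
[ -1.14145758  26.72875368 155.66489575   1.        ] [256.61197515 241.19366703]
[485.6572629  141.11692502 182.33287769] [485.72605552 141.10906197 182.45878777] [420.26785148 122.92610159  39.68542234] [ 1.79962553e+02  3.77499520e-03 -7.34231314e+01]
[ -1.12331897  26.75504547 155.6852061    1.        ] [256.64659532 241.23599662]
[485.72605552 141.10906197 182.45878777] [485.80010234 141.12412219 182.57841338] [420.37281619 122.95471219  39.78915199] [ 1.79975968e+02  3.94232342e-03 -7.34262946e+01]
[ -1.15730561  26.74486023 155.68758582   1.        ] [256.58233767 241.21629265]
(array([0., 0.]), array([-2.21,  0.98])) (array([256.54386062, 243.38291575]), 10119.133333046455)
(array([1.81026462, 0.        ]), array([-0.  , -0.01])) (array([256.54386062, 243.38291575]), 10119.133333046455)
```

Run:
```python
from station import *
for i in range(2): print(get_calibration("wrist"), get_calibration("side")["t"])
```

```text
{'fx': 297.3186396354542, 'fy': 297.3186396354542, 'cx': 258.77105676947787, 'cy': 190.63588758279616, 'mount': array([[ 9.99999834e-01,  1.99609900e-04, -5.41098656e-04,
         1.23870258e+00],
       [-4.63578590e-05,  9.62981413e-01,  2.69567796e-01,
        -6.78321112e+01],
       [ 5.74876349e-04, -2.69567726e-01,  9.62981262e-01,
        -1.42818219e+02],
       [ 0.00000000e+00,  0.00000000e+00,  0.00000000e+00,
         1.00000000e+00]])} [602.99779399  20.55771477 985.81211452]
{'fx': 297.3186396354542, 'fy': 297.3186396354542, 'cx': 258.77105676947787, 'cy': 190.63588758279616, 'mount': array([[ 9.99999834e-01,  1.99609900e-04, -5.41098656e-04,
         1.23870258e+00],
       [-4.63578590e-05,  9.62981413e-01,  2.69567796e-01,
        -6.78321112e+01],
       [ 5.74876349e-04, -2.69567726e-01,  9.62981262e-01,
        -1.42818219e+02],
       [ 0.00000000e+00,  0.00000000e+00,  0.00000000e+00,
         1.00000000e+00]])} [602.99779399  20.55771477 985.81211452]
```

Run:
```python
from h import *
for n,P,s in (("M1",(420,121,75),90),("M2",(420,121,75),-90),("S1",(555,-128,205),-90),("S2",(555,-128,205),90),("S3",(555,-128,205),90),("S4",(555,-128,205),-90)):
    a=np.degrees(np.arctan2(P[1],P[0])); R=Rot.from_euler('xyz',[180,0,a+s],degrees=True)
    M=np.load(n+".npy"); print(n,R.inv().apply(M[:3,3]-P).round(2), (R.inv().as_matrix()@M[:3,:3]).round(4)[0])
```

```text
M1 [  -1.09  -67.47 -143.23] [1.e+00 1.e-04 9.e-04]
M2 [  -1.37  -68.07 -142.82] [1.e+00 1.e-04 9.e-04]
S1 [   0.26  -66.9  -141.37] [ 1.      0.0015 -0.0012]
S2 [   1.33  -67.86 -142.8 ] [ 1.e+00  1.e-04 -6.e-04]
S3 [  -1.38  -68.37 -142.84] [ 1.e+00 -3.e-04  8.e-04]
S4 [  -1.39  -68.39 -142.8 ] [ 1.e+00 -1.e-04  8.e-04]
```

```bash
cat >> h.py <<'E'
_s=.2700;_c=np.sqrt(1-_s*_s)
C["wrist"]["mount"]=np.array([[1,0,0,-.3],[0,_c,_s,-67.9],[0,-_s,_c,-142.8],[0,0,0,1.]])
OFF=(0,0)
E
python3 - <<'E'
from h import *
M,im=wpic("wC"); o=st()
for dz in (-2.5,-3.5): print(inhand(M,im,120,(259,243),dz,14,29,o["tcp_pos"],o["ee_rot"]))
E
```

```text
t 16.29 [420.43 122.97  39.85] [179.98   0.   -73.42] F [-0.6 -0.5 -0.6] M [-0.02 -0.02  0.01] w 55.36
(array([420.85720057, 123.37431878]), array([-2.69191918e-01, -5.28561064e-01, -1.54358348e-04]), 9887.0, 10161.070552214398)
(array([420.40367182, 123.23917075]), array([-2.69049656e-01, -5.53240494e-02, -7.22908996e-06]), 9887.0, 10017.827544067986)
```

```bash
cat >> h.py <<'E'
def target(d,yaw):
    t=np.radians(yaw); # tool x->(c,s), tool y->(s,-c)
    return SH-np.array([np.cos(t)*d[0]+np.sin(t)*d[1],np.sin(t)*d[0]-np.cos(t)*d[1]])
def lower(xy,z0,z1,step,speed,flim,f0=None):
    if f0 is None: f0=np.mean([get_obs()["wrist_force"] for _ in range(1)],axis=0)
    z=z0
    while z>z1:
        z=max(z-step,z1); move_l([*xy,z],None,speed); o=get_obs(); f=o["wrist_force"]-f0
        if np.linalg.norm(f)>flim: print("contact z",round(z,2),o["tcp_pos"].round(2),"dF",f.round(1),"M",o["moment"].round(2)); return z
    return z
E
python3 - <<'E'
from h import *
yaw=-12.6; xy=target((0,-.2),yaw); print(xy)
move_l([420.5,123,150],None,200)
goto([*xy,166],[180,0,yaw]); wait(.2); o=st(); f0=o["wrist_force"]
z=lower(xy,166,114,8,100,4,f0); st()
E
```

```text
[ 554.90637135 -124.63518335]
t 18.56 [ 554.7  -123.8   165.86] [-1.7999e+02  2.0000e-02 -1.2550e+01] F [ 0.7 -0.  -0.9] M [0.06 0.03 0.01] w 55.05
t 20.31 [ 554.7  -124.55  113.69] [-1.80e+02  3.00e-02 -1.26e+01] F [-0.3  0.  -0.6] M [-0.05  0.01 -0.02] w 55.18
```

Run:
```python
from h import *
yaw=-12.6; xy=target((0,-.2),yaw); f0=np.array([0,0,-.8])
z=lower(xy,114,103,1.5,30,2.5,f0); print(z); st()
cv2.imwrite("pics/p1.png",cv2.cvtColor(get_image("wrist"),cv2.COLOR_RGB2BGR))
```

```text
contact z 103.5 [ 555.03 -124.67  104.09] dF [-0.9  0.1  5.3] M [0.08 0.29 0.03]
103.5
t 22.06 [ 555.03 -124.67  104.09] [180.    -0.   -12.59] F [-0.9  0.1  4.5] M [0.08 0.29 0.03] w 55.29
```

View pics/p1.png

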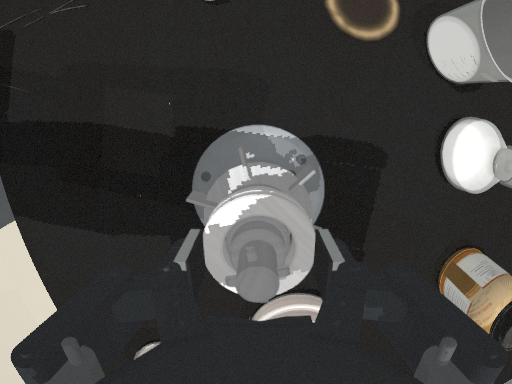

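The ring is over the shaft. Contact came at TCP z ≈ 104, which puts its underside at ≈ 101 to 102, the seat height. I release and continue with the narrow spacer.

Run:
```python
from h import *
xy=get_obs()["tcp_pos"][:2]
grip(72); st()
move_l([*xy,180],None,250)
cv2.imwrite("pics/p2.png",cv2.cvtColor(get_image("wrist"),cv2.COLOR_RGB2BGR))
M,im,yaw=hover((582,219),65,-90,"nA"); print(yaw)
c,a=blob(im,wproj(M,np.array([582,219,6.])))
p,f=fitring([(M,c)],0,12,24,(582,219)); print(c,a,modelc(M,*p,0,12,24),p); st()
```

```text
t 22.42 [ 554.71 -124.56  103.03] [-1.7999e+02  2.0000e-02 -1.2600e+01] F [0.4 0.1 0.6] M [-0.04  0.01  0.01] w 72.0
-69.37925037030239Traceback (most recent call last):
  File "<stdin>", line 8, in <module>
TypeError: modelc() takes 6 positional arguments but 8 were given
```

Run:
```python
import cv2,numpy as np
a=cv2.imread("pics/p2.png");b=cv2.imread("pics/nA.png")
cv2.imwrite("pics/pn.png",np.hstack([a[:,60:450],b[:,60:450]]))
```

```text
(no output)
```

View pics/pn.png

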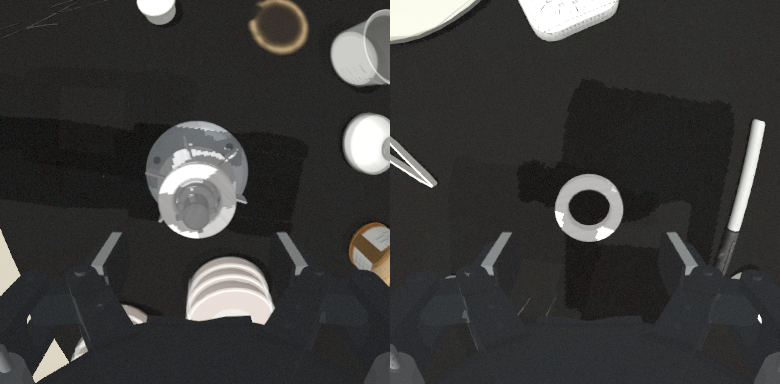

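The wide ring is seated centrally, and the narrow ring is at (259,208) with free space around it.

Run:
```python
from h import *
M,im=wpic("nA2"); yaw=-69.379
c,a=blob(im,wproj(M,np.array([582,219,6.])))
p,f=fitring([(M,c)],0,12,24,(582,219),OFF); print(c,a,modelc(M,*p,0,12,24),p); st()
grip(62)
move_l([*p,2.5],[180,0,yaw],120); st()
grip(40,50); wait(.1); st()
move_l([*p,40],None,120); wait(.3); M,im=wpic("nB"); o=st()
print(inhand(M,im,120,(259,243),-2.9,12,24,o["tcp_pos"],o["ee_rot"]))
```

```text
[258.74700272 207.59782016] 3670.0 (array([258.74700251, 207.5978206 ]), 3663.321651463746) [580.98478242 218.12299473]
t 24.68 [582.4  218.47  65.35] [-179.97   -0.    -69.43] F [ 0.  -0.4  1. ] M [-0.01 -0.   -0.02] w 71.81
t 25.62 [581.3  218.22   2.6 ] [-179.98   -0.    -69.38] F [-0.   0.3 -0.5] M [-0.   -0.04 -0.03] w 62.26
t 26.02 [582.59 218.56   4.25] [-1.798e+02 -2.000e-02 -6.938e+01] F [0.7 0.4 7. ] M [0.   0.04 0.  ] w 44.97
t 26.84 [580.4  217.97  39.18] [ 1.7992e+02  1.0000e-02 -6.9380e+01] F [ 1.1  0.3 -0.2] M [ 0.02  0.05 -0.  ] w 44.89
(array([579.71959659, 218.00287874]), array([-0.26870267,  0.62561156,  0.00091397]), 6525.0, 6866.343106576125)
```

View pics/nB.png

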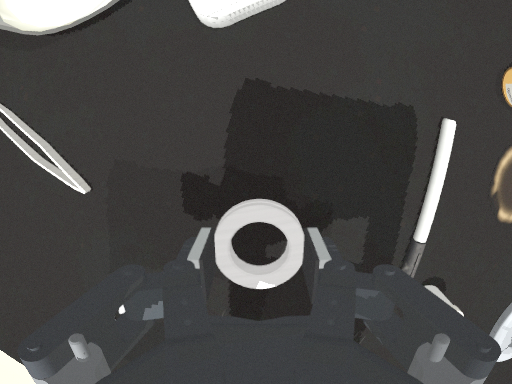

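Run:
```python
from h import *
yaw=-12.6; d=(0,1.2); xy=target(d,yaw); print(xy)
move_l([580,218,140],None,250)
goto([*xy,170],[180,0,yaw]); wait(.5); o=st(); f0=o["wrist_force"]
M,im=wpic("nC"); print(inhand(M,im,120,(259,243),-4.25,12,24,o["tcp_pos"],o["ee_rot"]))
```

```text
[ 555.21177189 -123.26889989]
t 29.3 [ 555.31 -123.06  170.08] [-1.800e+02 -1.000e-02 -1.258e+01] F [ 0.6  0.2 -0.5] M [-0.01 -0.03 -0.05] w 45.17
(array([ 559.24321979, -115.7444481 ]), array([ 2.24875366e+00, -7.99472092e+00,  4.97783537e-04]), 15861.5, 7087.665129108587)
```

View pics/nC.png

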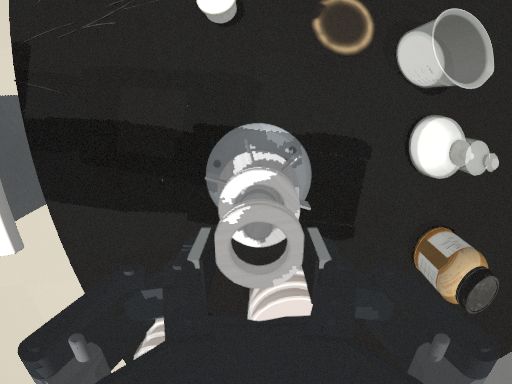

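Run:
```python
from h import *
yaw=-12.6; d=(0,1.2); xy=target(d,yaw); f0=np.array([.2,.1,-.6])
z=lower(xy,170,156,14,120,4,f0)
z=lower(xy,z,126,5,70,3,f0); print(z); st()
```

```text
126
t 31.12 [ 554.88 -123.14  125.48] [-1.7999e+02  5.0000e-02 -1.2600e+01] F [-0.4  0.4 -0.4] M [-0.    0.01 -0.01] w 44.72
```

Run:
```python
from h import *
yaw=-12.6; d=(0,1.2); xy=target(d,yaw); f0=np.array([.2,.1,-.6])
z=lower(xy,126,117,1.2,30,3,f0); print(z); wait(.15);st()
cv2.imwrite("pics/n3.png",cv2.cvtColor(get_image("wrist"),cv2.COLOR_RGB2BGR))
```

```text
contact z 118.8 [ 555.55 -123.39  119.38] dF [-1.1  0.1  3.5] M [0.07 0.16 0.01]
118.79999999999998
t 32.77 [ 555.5  -123.39  119.22] [ 1.7999e+02 -4.0000e-02 -1.2600e+01] F [-0.6  0.3  2.9] M [-0.    0.17  0.  ] w 45.01
```

View pics/n3.png

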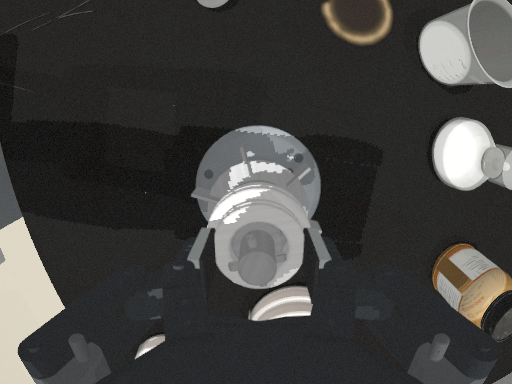

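Run:
```python
from h import *
xy=get_obs()["tcp_pos"][:2]
grip(62); st()
move_l([*xy,185],None,250)
cv2.imwrite("pics/n4.png",cv2.cvtColor(get_image("wrist"),cv2.COLOR_RGB2BGR))
M,im,yaw=hover((461,297),60,-90,"cA"); print(yaw); np.save("cA.npy",M)
p=wproj(M,np.array([461,297,7.])); print(p); st()
a=cv2.imread("pics/n4.png"); u,v=p.astype(int)
b=cv2.resize(cv2.imread("pics/cA.png")[v-40:v+40,u-40:u+40],None,fx=4.8,fy=4.8,interpolation=cv2.INTER_CUBIC)
cv2.imwrite("pics/c1.png",np.hstack([a[:,60:450],b])); print(u,v)
```

```text
t 33.12 [ 554.67 -123.06  118.01] [-1.7999e+02  7.0000e-02 -1.2600e+01] F [ 0.5 -0.2 -0.4] M [0.01 0.06 0.01] w 62.06
-57.20827522362148
[258.11805547 208.89589485]
t 35.53 [461.53 296.61  60.27] [-179.97   -0.    -57.26] F [-0.2  0.7  0.1] M [-0.01 -0.06 -0.01] w 62.1
258 208
```

View pics/c1.png

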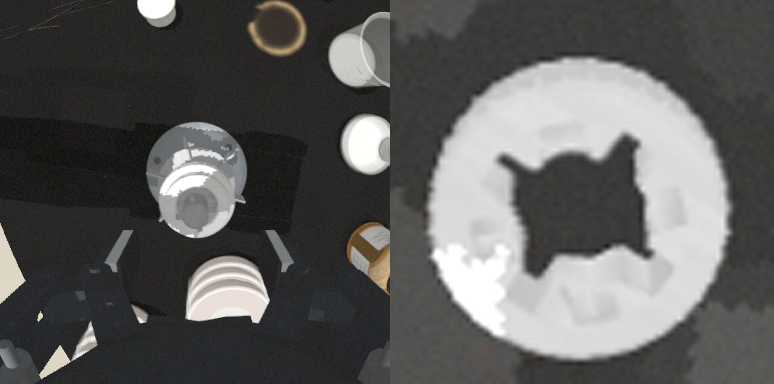

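```bash
cat >> h.py <<'E'
def bore(x,y,z,th):
    pts=[]
    for n in range(4):
        t0=np.radians(th+90*n); R=np.array([[np.cos(t0),-np.sin(t0)],[np.sin(t0),np.cos(t0)]])
        a=np.arcsin(3/10.2); 
        loc=[(10.2*np.cos(-a),-3),(14.9,-3),(15.2,0),(14.9,3)]+[(10.2*np.cos(b),10.2*np.sin(b)) for b in np.linspace(a,np.pi/2-a,8)]
        pts+=[R@np.array(q) for q in loc]
    q=np.array(pts)+[x,y]; return np.c_[q,np.full(len(q),z)]
def bmask(M,x,y,z0,h,th,box,s=4):
    out=None
    for z in (z0,z0+h):
        q=np.array([wproj(M,p) for p in bore(x,y,z,th)])
        q=((q-box[:2]+.5)*s*16-8).astype(np.int32); m=np.zeros((box[3]*s,box[2]*s),np.uint8); cv2.fillPoly(m,[q],1,shift=4)
        out=m if out is None else out&m
    return out
def fitbore(M,im,x,y,z0,h,box,thr,s=4,refine=True,ths=np.arange(0,90,3)):
    g=im[box[1]:box[1]+box[3],box[0]:box[0]+box[2]].min(axis=2)
    g=cv2.resize(g,None,fx=s,fy=s,interpolation=cv2.INTER_CUBIC); d=(g<thr).astype(np.uint8)
    n,l,stt,cen=cv2.connectedComponentsWithStats(d); 
    c=np.array([box[2]*s/2,box[3]*s/2])
    k=min((i for i in range(1,n) if 100<stt[i,4]<box[2]*box[3]*s*s*.4 and stt[i,0]>0),key=lambda i:np.hypot(*(cen[i]-c))); d=(l==k).astype(np.uint8)
    def iou(p): m=bmask(M,p[0],p[1],z0,h,p[2],box,s); return (m&d).sum()/max(1,(m|d).sum())
    from scipy.optimize import minimize
    best=sorted([(-iou((x,y,t)),t) for t in ths])[:3]
    rs=[minimize(lambda p:-iou(p),[x,y,t],method="Nelder-Mead",options=dict(initial_simplex=[[x,y,t],[x+2,y,t],[x,y+2,t],[x,y,t+5]],xatol=.02,fatol=1e-4)) for _,t in best]
    r=min(rs,key=lambda r:r.fun); return r.x,-r.fun,[(q.x.round(2),round(-q.fun,3)) for q in rs],d
E
python3 - <<'E'
from h import *
M=np.load("cA.npy"); im=cv2.imread("pics/cA.png")
c,a=blob(im,(258,208)); p,f=fitring([(M,c)],0,14,21,(461,297),OFF); print(p,a,modelc(M,*p,0,14,21)[1])
box=(228,178,60,60)
for thr in (70,90): 
    r=fitbore(M,im,*p,0,14,box,thr); print(r[:3])
i=cv2.resize(im[178:238,228:288],None,fx=8,fy=8,interpolation=cv2.INTER_CUBIC)
for z,col in ((14,(0,0,255)),(0,(0,255,0))):
    q=np.array([wproj(M,x) for x in bore(r[0][0],r[0][1],z,r[0][2])]); cv2.polylines(i,[((q-[228,178]+.5)*8).astype(np.int32)],True,col,1)
cv2.imwrite("pics/c2.png",i)
E
```

```text
[470.91931672 305.48405857] 195713.0 3180.9275288522476
(array([459.22101218, 296.96531998,  87.27203339]), np.float64(0.8199561632397453), [(array([459.26, 296.65,  50.  ]), np.float64(0.62)), (array([459.22, 296.97,  87.27]), np.float64(0.82)), (array([459.  , 296.94,  87.48]), np.float64(0.818))])
(array([459.26513768, 297.05145867,  87.88207093]), np.float64(0.8672078259964616), [(array([459.24, 296.42,  49.07]), np.float64(0.623)), (array([459.25, 296.88,  87.61]), np.float64(0.863)), (array([459.27, 297.05,  87.88]), np.float64(0.867))])
```

View pics/c2.png

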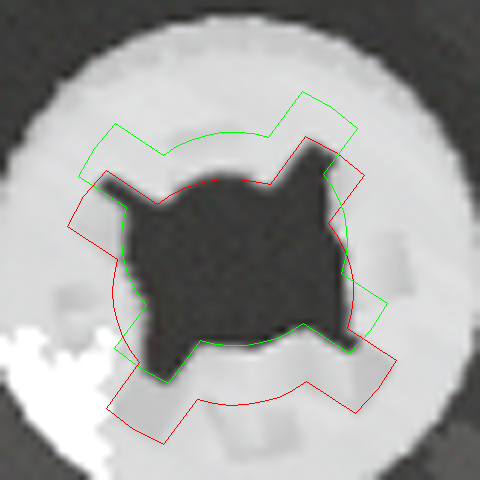

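Run:
```python
from h import *
M=np.load("cA.npy"); im=cv2.imread("pics/cA.png")
for thr in (100,130,150):
    c,a=blob(im,(257,212),thr); p,f=fitring([(M,c)],0,14,21,(461,297),OFF); print(c,p,a,modelc(M,*p,0,14,21)[1])
```

```text
[256.79025253 211.17934695] [459.210889   296.95212106] 3108.5 3064.6323843094287
[256.75987129 211.23636562] [459.16331389 296.94689561] 3056.0 3064.246303861146
[256.76809681 211.23465347] [459.16750656 296.94275459] 3030.0 3064.2584735261044
```

Run:
```python
from h import *
p=(459.2,296.97)
grip(54); move_l([*p,5],[180,0,-57.2],120); wait(.2); st()
grip(34,70); wait(.15); o=st()
move_l([*p,60],None,150); wait(.4); M,im=wpic("cB"); np.save("cB.npy",M); o=st()
i=cv2.imread("pics/cB.png")[200:300,200:320]
cv2.imwrite("pics/cBz.png",cv2.resize(i,None,fx=6,fy=6,interpolation=cv2.INTER_CUBIC))
```

```text
t 36.59 [460.21 297.49   6.12] [-1.7987e+02 -2.0000e-02 -5.7200e+01] F [0.1 0.1 0.1] M [-0.02  0.01 -0.03] w 54.29
t 37.03 [460.09 297.42   6.5 ] [-1.799e+02 -1.000e-02 -5.720e+01] F [-1.5 -0.3  5.3] M [-0.1   0.19 -0.03] w 38.65
t 38.0 [458.92 296.82  59.46] [ 1.7995e+02  1.0000e-02 -5.7210e+01] F [ 0.5  0.8 -0.4] M [-0.03 -0.02  0.02] w 38.36
```

View pics/cBz.png

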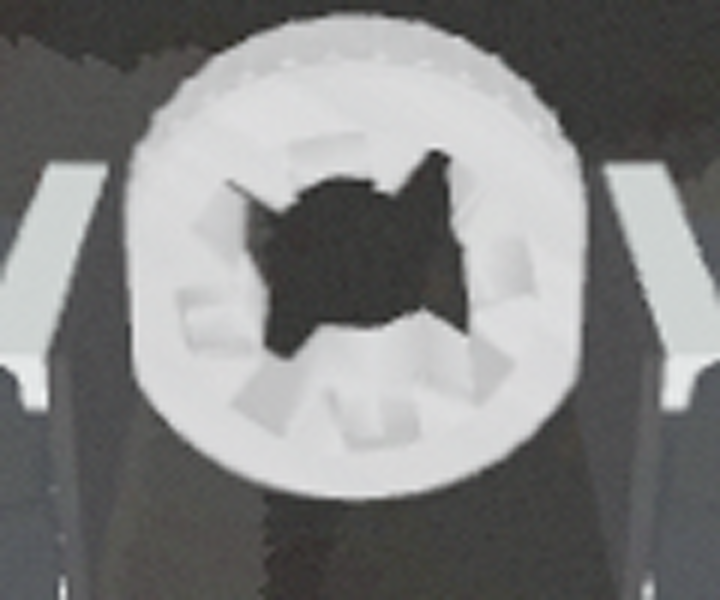

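```bash
cat > capfit.py <<'E'
from h import *
def capfit(M,im,tcp,rpy,dz,box=(225,205,70,70),thr=100):
    yaw=rpy[2]
    r=fitbore(M,im,*tcp[:2],tcp[2]+dz,14,box,thr)
    d=Rot.from_euler('xyz',rpy,degrees=True).inv().apply([r[0][0]-tcp[0],r[0][1]-tcp[1],0])
    return r,d
E
python3 - <<'E'
from capfit import *
M=np.load("cB.npy"); im=cv2.imread("pics/cB.png")
tcp=np.array([458.92,296.82,59.46]);rpy=[179.95,.01,-57.21]
for dz in (-5,-6.5):
  for thr in (100,130):
    r,d=capfit(M,im,tcp,rpy,dz,thr=thr); print(dz,thr,r[1],r[0],d)
box=(225,205,70,70);i=cv2.resize(im[205:275,225:295],None,fx=8,fy=8,interpolation=cv2.INTER_CUBIC)
for z,col in ((14,(0,0,255)),(0,(0,255,0))):
    q=np.array([wproj(M,x) for x in bore(r[0][0],r[0][1],tcp[2]-6.5+z,r[0][2])]); cv2.polylines(i,[((q-[225,205]+.5)*8).astype(np.int32)],True,col,1)
cv2.imwrite("pics/c3.png",i)
E
```

```text
-5 100 0.8553554241715936 [458.58477363 297.11060398  88.07302379] [-4.25845161e-01  1.24431744e-01  1.82911239e-04]
-5 130 0.8839255268362545 [458.40899525 297.01793483  87.74092806] [-4.43136610e-01  3.22387764e-01  3.58678428e-04]
-6.5 100 0.8680263526773199 [457.92809781 296.68165819  -1.78616356] [-4.20877445e-01  9.08773806e-01  8.66511955e-04]
-6.5 130 0.8946382742595547 [457.82407824 296.59993256  88.38331987] [-4.08506878e-01  1.04047842e+00  9.79286870e-04]
```

View pics/c3.png

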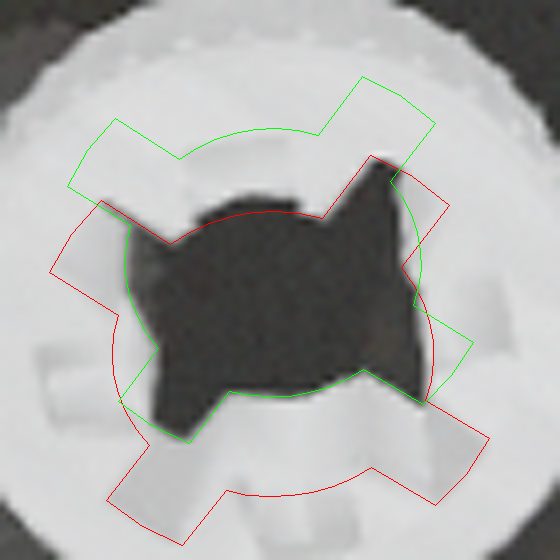

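Run:
```python
from h import *
yaw=-58.2; d=(0,.9); xy=target(d,yaw); print(xy)
move_l([459,297,130],None,250)
goto([*xy,172],[180,0,yaw]); wait(.6); o=st(); f0=o["wrist_force"]
z=lower(xy,172,157,15,120,3,f0)
z=lower(xy,z,148.5,2.8,40,2.5,f0); wait(.1); o=st()
cv2.imwrite("pics/c4.png",cv2.cvtColor(get_image("wrist"),cv2.COLOR_RGB2BGR)[190:310,200:330].repeat(5,0).repeat(5,1))
```

```text
[ 555.71490342 -123.96573978]
t 40.63 [ 555.75 -123.91  172.04] [-180.     -0.    -58.19] F [ 0.2 -0.7 -0.5] M [ 0.01 -0.02 -0.01] w 37.92
t 42.01 [ 555.8  -123.99  148.59] [-1.7999e+02 -1.0000e-02 -5.8200e+01] F [ 0.6  0.2 -0.5] M [ 0.01  0.01 -0.02] w 38.27
```

View pics/c4.png

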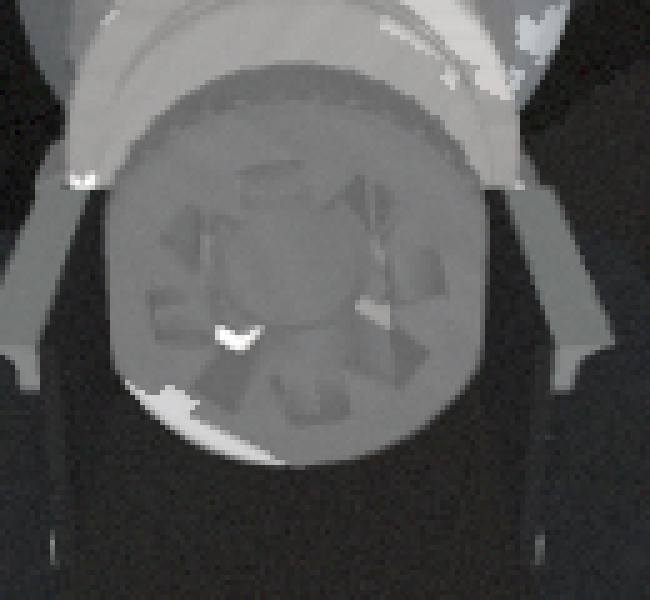

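The nose is in the bore with no side force. Next I feel down past the lugs.

Run:
```python
from h import *
yaw=-58.2; d=(0,.9); xy=target(d,yaw); f0=np.array([.2,0,-.6])
z=lower(xy,148.5,132,1.6,40,2.5,f0); wait(.15); st(); print(z)
```

```text
contact z 140.5 [ 555.39 -123.87  140.21] dF [-2.8  0.1 -0.7] M [-0.01  0.39  0.05]
t 43.46 [ 555.41 -123.89  140.23] [ 1.7997e+02  3.0000e-02 -5.8200e+01] F [-3.   0.8 -1. ] M [0.05 0.43 0.03] w 38.37
140.50000000000003
```

Run:
```python
from h import *
yaw=-58.2; xy=target((0,.9),yaw)+[-.5,.1]; f0=np.array([.2,0,-.6])
move_l([*xy,140],None,30); wait(.1); st()
z=140
while z>130:
    z-=1.2; move_l([*xy,z],None,40); o=get_obs(); F=o["wrist_force"]-f0; print(round(z,1),o["tcp_pos"].round(2),F.round(1))
    if F[2]>2.5 or np.hypot(*F[:2])>6: break
```

```text
t 43.81 [ 555.36 -123.88  140.09] [-1.7998e+02 -2.0000e-02 -5.8200e+01] F [-2.2  0.  -0.4] M [0.02 0.37 0.01] w 38.0
138.8 [ 555.34 -123.91  138.84] [-2.   0.5 -0.3]
137.6 [ 555.32 -123.87  137.54] [-1.1 -0.1  0.4]
136.4 [ 555.29 -123.86  136.3 ] [-2.2 -0.1  0.5]
135.2 [ 555.27 -123.87  135.1 ] [-0.9 -0.3 -1.2]
134.0 [ 555.34 -123.92  134.31] [-3.   0.1  2.2]
132.8 [ 555.38 -123.93  133.25] [-2.9  1.1  4.6]
```

Run:
```python
from h import *
yaw=-58.2; xy=target((0,.9),yaw)+[-.7,.1]; f0=np.array([.2,0,-.6]); z=132.8
while z>127.9:
    z-=1; move_l([*xy,z],None,40); o=get_obs(); F=o["wrist_force"]-f0; print(round(z,1),o["tcp_pos"].round(2),F.round(1),o["moment"].round(2))
    if F[2]>16 or np.hypot(*F[:2])>10 or o["tcp_pos"][2]<128.2: break
wait(.15); st()
cv2.imwrite("pics/c5.png",cv2.cvtColor(get_image("wrist"),cv2.COLOR_RGB2BGR)[190:310,200:330].repeat(5,0).repeat(5,1))
```

```text
131.8 [ 555.37 -123.94  132.29] [-2.9  0.2  6. ] [0.07 0.39 0.01]
130.8 [ 555.36 -123.92  131.31] [-3.   0.7  6.4] [0.15 0.5  0.05]
129.8 [ 555.4  -123.92  130.46] [-2.9  1.2  6.4] [0.16 0.52 0.  ]
128.8 [ 555.45 -123.92  129.63] [-3.8  1.5  7.9] [0.2  0.56 0.01]
127.8 [ 555.48 -123.89  128.86] [-3.6  0.8  8.8] [0.25 0.66 0.04]
t 46.71 [ 555.5  -123.9   128.89] [-1.7996e+02 -3.0000e-02 -5.8200e+01] F [-4.1  1.   7.6] M [0.26 0.67 0.05] w 38.1
```

View pics/c5.png

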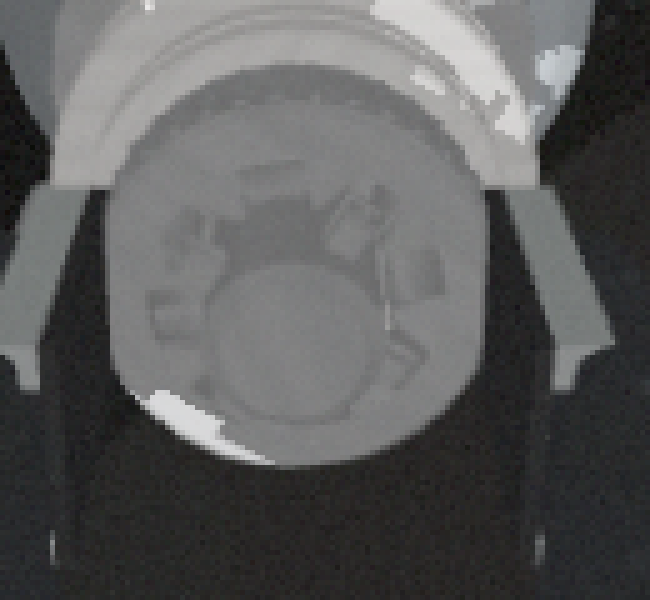

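Run:
```python
from h import *
yaw=-58.2; xy=target((0,.9),yaw)+[-1.2,.1]; f0=np.array([.2,0,-.6]); z=127.8
while z>125.5:
    z-=.7; move_l([*xy,z],None,40); wait(.05); o=get_obs(); F=o["wrist_force"]-f0; print(round(z,1),o["tcp_pos"].round(2),F.round(1),o["moment"].round(2))
    if F[2]>11 or np.hypot(*F[:2])>10 or o["tcp_pos"][2]<127.7: break
wait(.1); st()
```

```text
127.1 [ 555.47 -123.91  128.51] [-3.4  0.3  8.1] [ 0.25  0.61 -0.  ]
126.4 [ 555.48 -123.93  127.94] [-3.7  2.2  8.9] [0.28 0.6  0.04]
125.7 [ 555.51 -123.91  127.38] [-3.1  1.1  9.8] [ 0.31  0.64 -0.01]
t 47.76 [ 555.48 -123.9   127.36] [-1.7991e+02 -7.0000e-02 -5.8210e+01] F [-3.8  1.2  8.9] M [ 0.28  0.65 -0.02] w 38.54
```

Run:
```python
from h import *
f0=np.array([.2,0,-.6]); z=125.7
def go(yaw,z,sp):
    xy=target((0,.9),yaw)+[-1.2,.1]; move_l([*xy,z],[180,0,yaw],sp); o=get_obs(); F=o["wrist_force"]-f0
    print(yaw,z,o["tcp_pos"].round(2),round(o["ee_rot"][2],1),F.round(1),o["moment"].round(2)); return o,F
for z in (125,124.4):
    o,F=go(-58.2,z,40)
for dy in (4,8,12):
    o,F=go(-58.2+dy,z,8)
    if abs(o["moment"][2])>.3: print("stop"); break
st()
```

```text
-58.2 125 [ 555.5  -123.91  126.88] -58.2 [-4.   1.6 11.5] [ 0.32  0.75 -0.02]
-58.2 124.4 [ 555.56 -123.9   126.84] -58.2 [-4.5  1.5 13.6] [ 0.42  0.92 -0.01]
-54.2 124.4 [ 556.21 -124.11  126.9 ] -54.2 [-3.3  2.6 11.4] [0.3  0.66 0.08]
-50.2 124.4 [ 556.21 -123.92  126.87] -50.2 [-3.1  0.7 11. ] [0.34 0.6  0.04]
-46.2 124.4 [ 556.19 -123.8   126.91] -46.2 [-3.4  2.2 11.5] [0.4  0.56 0.08]
t 49.01 [ 556.19 -123.8   126.91] [-1.7985e+02 -1.7000e-01 -4.6190e+01] F [-3.2  2.2 10.9] M [0.4  0.56 0.08] w 38.3
```

Run:
```python
from h import *
f0=np.array([.2,0,-.6])
def go(yaw,z,sp):
    xy=target((0,.9),yaw)+[-1.2,.1]; move_l([*xy,z],[180,0,yaw],sp); o=get_obs(); F=o["wrist_force"]-f0
    print(yaw,z,o["tcp_pos"].round(2),round(o["ee_rot"][2],1),F.round(1),o["moment"].round(2)); return o,F
for y in (-38,-30,-22,-13.2):
    o,F=go(y,124.6,10)
    if abs(o["moment"][2])>.4: print("stop"); break
wait(.1)
cv2.imwrite("pics/c6.png",cv2.cvtColor(get_image("wrist"),cv2.COLOR_RGB2BGR)[190:310,200:330].repeat(5,0).repeat(5,1)); st()
```

```text
-38 124.6 [ 556.06 -123.73  126.93] -38.0 [-3.5  2.3 10.7] [0.34 0.51 0.12]
-30 124.6 [ 555.99 -123.76  126.95] -30.0 [-3.   2.2 11.2] [0.31 0.57 0.11]
-22 124.6 [ 555.89 -123.85  126.92] -22.0 [-2.7  0.8 10.5] [0.22 0.56 0.07]
-13.2 124.6 [ 555.85 -123.9   126.92] -13.2 [-2.5  2.  10.3] [0.19 0.5  0.06]
t 50.33 [ 555.84 -123.89  126.89] [179.99  -0.25 -13.19] F [-3.6  0.5  9.6] M [0.19 0.53 0.04] w 37.99
```

View pics/c6.png

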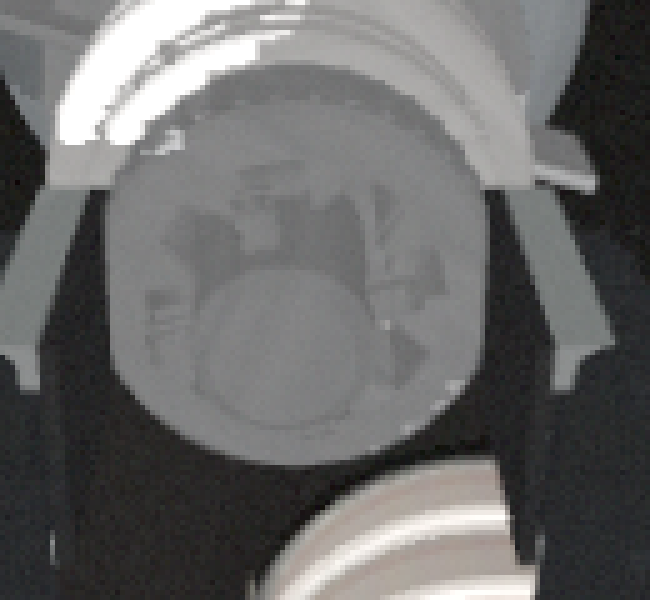

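Run:
```python
from h import *
f0=np.array([.2,0,-.6]); yaw=-13.2; xy=target((0,.9),yaw)+[-.6,.1]
for z in np.arange(126.5,133,1.2):
    move_l([*xy,z],None,30); o=get_obs(); F=o["wrist_force"]-f0
    print(round(z,1),o["tcp_pos"].round(2),F.round(1),o["moment"].round(2))
    if F[2]<.8: break
wait(.1)
cv2.imwrite("pics/c7.png",cv2.cvtColor(get_image("wrist"),cv2.COLOR_RGB2BGR)[190:310,200:330].repeat(5,0).repeat(5,1)); st()
```

```text
126.5 [ 555.87 -123.87  128.38] [-3.7  0.4 10.1] [0.2  0.57 0.1 ]
127.7 [ 555.85 -123.88  129.21] [-3.2  0.5  9.2] [0.14 0.42 0.04]
128.9 [ 555.82 -123.88  130.2 ] [-2.6  0.9  7.6] [0.06 0.37 0.08]
130.1 [ 555.73 -123.86  131.15] [-1.  -0.8  7. ] [0.07 0.27 0.05]
131.3 [ 555.6  -123.84  131.51] [ 1.7 -1.3  2.4] [-0.04 -0.27  0.03]
132.5 [ 555.52 -123.8   131.65] [ 5.3 -2.1 -4.1] [-0.27 -0.83  0.02]
t 51.98 [ 555.48 -123.81  131.62] [ 1.7999e+02 -1.5000e-01 -1.3210e+01] F [ 4.4 -1.8 -3.7] M [-0.33 -0.8   0.02] w 37.98
```

View pics/c7.png

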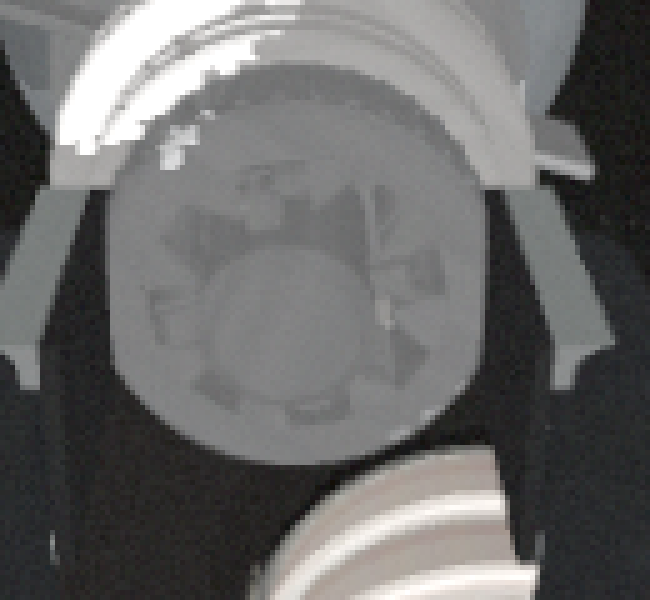

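The cap comes up against the lugs at TCP 131.6, where 131.5 was predicted, and the lugs show inside all four notches. I release and check.

Run:
```python
from h import *
yaw=-13.2; xy=target((0,.9),yaw)
move_l([*xy,131.4],None,30); st()
grip(60); st()
move_l([*xy,195],None,150); wait(.4)
M,im=wpic("f1"); np.save("f1.npy",M); st()
i=cv2.imread("pics/f1.png"); p=wproj(M,np.array([*SH,139])).astype(int)
q=np.array([wproj(M,x) for x in circ(*SH,139,21)])
b=i[p[1]-50:p[1]+50,p[0]-60:p[0]+60]; b=cv2.resize(b,None,fx=6,fy=6,interpolation=cv2.INTER_CUBIC)
for zz,r,col in ((139,21,(0,0,255)),(147-0,8,(0,255,0)),(125,24,(255,0,0)),(99+14,29,(0,255,255))):
    q=np.array([wproj(M,x) for x in circ(*SH,zz,r)]); cv2.polylines(b,[((q-p+[60,50]+.5)*6).astype(np.int32)],True,col,1)
cv2.imwrite("pics/f1z.png",b)
s=get_image("side"); u=proj("side",[*SH,125]).astype(int); cv2.imwrite("pics/f2.png",cv2.resize(cv2.cvtColor(s,cv2.COLOR_RGB2BGR)[u[1]-35:u[1]+45,u[0]-50:u[0]+50],None,fx=7,fy=7,interpolation=cv2.INTER_CUBIC))
```

```text
t 52.23 [ 555.5  -123.76  131.5 ] [ 1.7999e+02 -5.0000e-02 -1.3200e+01] F [ 2.7 -2.1  0.7] M [-0.21 -0.37  0.08] w 38.0
t 52.58 [ 554.48 -123.22  131.  ] [-1.7998e+02  1.0000e-01 -1.3200e+01] F [ 0.  -0.   0.4] M [ 0.01 -0.01 -0.  ] w 59.82
t 53.6 [ 554.9  -123.49  194.46] [-1.7999e+02  5.0000e-02 -1.3200e+01] F [ 0.  -0.5 -0.7] M [-0.04 -0.01 -0.02] w 59.87
```

View pics/f1z.png

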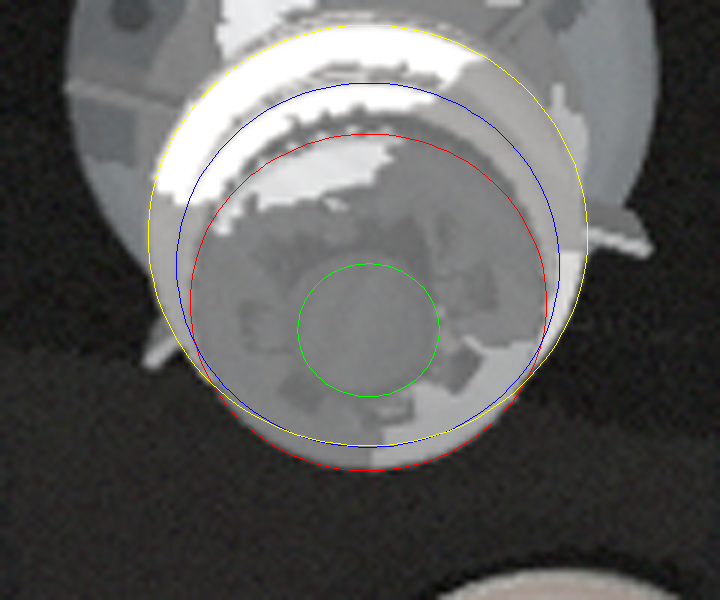

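View pics/f2.png

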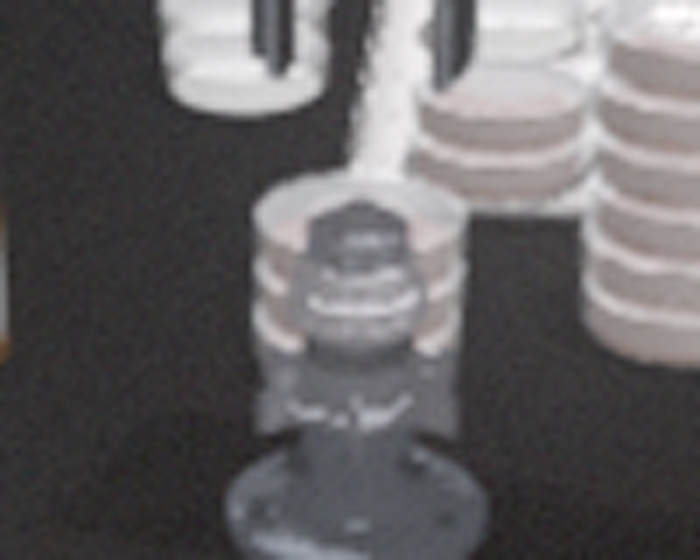

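The outlines predicted for the locked stack (cap top at 139 mm, narrow spacer top at 125, wide spacer top at 113) all lie on the parts, and the gripper is clear. I hand the job in.

Run:
```python
from h import *
print(sign_off()); st()
```

```text
the job is handed in; nothing more can be done
None
the job is handed in; nothing more can be done
```

I threaded the wide spacer onto the spring seat and the narrow spacer on top of it. I then put the cap over the lugs, pressed it down against the spring, turned it 45° and let the spring lift it. The job was handed in at about 54 s of the 72 s; `sign_off` reports no verdict, so I judge success only from my own checks.

**What the last checks showed:**
- **Forces:** the highest force I read was about 14 N, on the final press. The seat had reached its hard stop at about 7.5 mm by then, deeper than the 5.5 mm needed. Turning the cap met almost no torque (at most about 0.12 N m).
- **Lock:** after the turn the cap rose 4.7 mm and stopped against the lugs within 0.2 mm of the predicted height. It held against a pull of about 4 N, and the picture showed the lugs in the notches.
- **Stack:** after release, the outlines predicted for the locked stack (cap top at 139 mm, spacer tops at 125 and 113 mm) matched the final wrist picture. The gripper was clear.

**Disagreements and gaps:**
- **Wrist camera:** its calibration differed from script to script by about 2.5 mm sideways. I fixed my own values from opposed views of the shaft and from the gripped rings. Two early pictures were also taken before the arm had settled, so I retook the shaft views and measured the ring again.
- **Side force:** 2–5 N stayed on the cap while it was pressed and lifted.
- **Not measured:** I did not check the bystanders for movement afterwards. Seat travel was inferred from the arm's height and the forces, not read directly.

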